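# Clamp the pot lid in the ratchet vice

### The arm

A 6-joint arm with a two-finger parallel gripper is mounted at the origin on the work surface. World frame = base frame: x ahead of the robot, y to its left, z up, the work surface at z = 0. Lengths are in m, angles in rad, forces in N, time in s.
With the tool pointing down it reaches from about 0.325 to 0.775 m from the base axis. Payload 5.5 kg.
Tool frame: the origin (TCP) lies at the very end of the fingers, on their centre line; the grasp point (between the pads) lies 19 mm behind it; x points along the fingers, z is the direction in which the jaws open and shut, and the axes are right-handed (so a half turn about x gives the same grasp; the last joint's range is limited). The gripper opens to 85 mm and grips with 20 to 120 N. Pads are 22 mm wide; open, the fingers measure 114 mm over their backs; the gripper's body (76 mm by 85 mm) begins 54 mm behind the grasp point. The pads swing forward as they close: fully open they stand 13 mm farther back than shut.
Start: joints at [1.288, 0.091, 1.231, -0, 1.82, -0.057], TCP at [0.134, 0.585, 0.231] pointing down, gripper open.
Joint ranges: [-2.87, 2.87], [-0.86, 2.18], [0.17, 2.46], [-1.51, 4.65], [0.06, 2.69], [-2.65, 2.65]. Speed limits (rad/s): [2.57, 2.57, 3.01, 3.14, 3.14, 3.14].

### API

Orientations are given as a rotation vector (axis times angle).
In Python, from station import r, vision gives the robot as it stands. Calls block until the motion is done:
- r.move_ptp(position, orientation): joint-space move of the TCP to a pose.
- r.move_straight(position, orientation=None, velocity=0.15): straight line of the TCP; orientation=None keeps the orientation; velocity is the mean speed in m/s.
- r.set_joints(angles): joint-space move.
- r.set_gripper(opening, newtons=None): finger opening in m; newtons is the grip in N (None keeps the last); returns when the fingers have stopped.
- r.sleep(seconds).
- r.ik(position, orientation): joint angles nearest the present ones, or None.
- r.get_state(): the state.
- vision.snapshot(name): name is "side" or "top" or "wrist"; returns a dict with "pixels" (420x560x3 uint8, blue, green, red), "range_z" (420x560 float32, m along the optical axis (not along the pixel's ray), 0 where there is no reading), "mtx" (3x3 intrinsics, pixels), "pose" (4x4, takes a point from camera to world coordinates); the wrist camera has in their place "hand_eye" (4x4, takes a point from camera to tool coordinates, whose origin is the TCP and whose axes are the tool frame's). Camera axes: x right, y down, z forward; pixel columns grow to the right and rows downward; lengths in m; the calibration is good to about 2 mm. A picture is of the moment at which its call begins: read the wrist's pose just before it.
A pose or a line that the arm cannot do raises r.Unreachable and nothing moves.
- r.close_job(): hands the job in, once; it reports no verdict.
The state is a dict: "time_s": time; "joints": joint angles; "joint_velocities": joint speeds; "joint_torque": joint torques, N m; "eef_pos": TCP position; "ee_rot": TCP orientation; "contact_force": force on the tool from outside, world axes, zero at the start; "ft_torque": the same for the moment, N m; "finger_gap": finger opening in m.
Only numpy, scipy, OpenCV 4.12 (cv2) and the standard library are available. Lean on these libraries where they do the work, as an engineer would, in place of code of your own. Each camera call takes 0.05 s, during which the arm holds its last target. There are 200 camera calls.

### The job

The pot mender wants the brass lid clamped in the rack vice for polishing, but the ratchet is set to loosen. Push the yellow reversing lever gently over to the tighten side, then swing the red-knobbed handle back and forth until the jaw presses the lid snugly against the V stop and the handle pushes back clearly harder (one and a half to two times) than it does running free, without crushing the lid. Leave it clamped, let go of everything, and leave the things around the vice where they are.

Things in the scene. Friction and masses are not known exactly. Their poses are not given: they have to be found in the camera images.
- vice: green rack vice bolted to the bench: bed 140 x 390 mm, 20 mm thick, from y -200 to +190 mm in its own frame. Origin on the bench, amid the bed; +y is the closing direction of the jaw, z is up. At its -y end stands the ratchet (steel head disc 100 mm across, top 66 mm above the bench) on a vertical axis
- ratchet_axis (a point): point on the vertical turning axis of ratchet wheel, handle and reversing lever, 72 mm above the bench, at (0, -140) mm in the vice's frame; axes as the vice
- handle (a joint): swing of the ratchet handle about the ratchet axis, rad, positive counter-clockwise seen from above, stops at -0.6 and +0.6; at 0 it points along the vice's -y. Set to tighten, a positive swing turns the wheel and closes the jaw 20 mm per rad, a negative one clicks back freely (under 1.5 N at the knob). 20 teeth: up to 0.32 rad of each working stroke is lost. The wheel stays where it is left
- knob_top (a point): centre of the top of the red upright knob on the handle's end: 28 mm diameter, 72 to 117 mm above the bench, 140 mm from the ratchet axis, on a steel bar 20 mm wide, top 69 mm up. Pushed to tighten, it resists with about 4 N while the jaw runs free (5 N if swung fast), 6 N when the lid is pressed with 12 N, 7.5 N at 25 N, 9.5 N at 40 N, 11 N at 50 N; once seated, 1 N more per 5 mm of knob travel
- pawl_lever (a joint): angle of the yellow-tipped reversing lever about the ratchet axis relative to the handle, rad: 0 = fully at loosen (leans 0.45 rad clockwise of the handle bar, seen from above), 0.45 = right above the bar, 0.9 = fully at tighten (0.45 rad counter-clockwise of it), with stops at both ends. Stays where it is left, resists with about 1 N at the tab. At a stop it pushes the handle along
- tab_top (a point): centre of the top of the lever's yellow upright tab: pin 12 mm in diameter, 30 mm tall (top 103 mm above the bench), 55 mm from the ratchet axis on a flat dark arm whose top is 79 mm above the bench
- jaw_rubber: black rubber face of the green moving jaw, 108 mm wide, 38 mm tall (top 60 mm above the bench), 8 mm thick, on a steel block 12 mm thick. Origin at the foot of its front, in the middle, 20 mm above the bench; its +y points to the lid, along the vice's +y. The jaw moves with the ratchet wheel only; the face gives way into it by about 1 mm for each 10 N
- stop: blue V stop pinned on the bed, 36 mm tall. Origin at the bottom of the V, on the bed, 20 mm above the bench; the V opens to its own -y, each face 60 degrees from the closing direction. A lid seated in it has its centre 75 mm from this origin
- lid: loose domed brass pot lid, 0.25 to 0.5 kg, 130 mm in diameter, rim 10 mm thick, 37 mm tall, lying dome up on the bed between jaw and stop. Origin at the centre of its underside, 20 mm above the bench. A press of more than 55 N crushes it
- hammer: loose hammer, 260 mm long, lying on the bench; leave it alone
- tin: loose red tin, 64 mm in diameter, 55 mm tall, origin under its centre; leave it alone
- mug: loose white mug, 76 mm in diameter, 80 mm tall, origin under its centre; leave it alone
- collar: loose copper collar ring, 60 mm in diameter, 12 mm tall, origin under its centre; leave it alone
Not all that is in view belongs to the job. Of the things that look like the lid, the smallest one is meant.

How it is judged:
On the way, in this order (a step that is already met when the one before it is completed fails the run):
1. the reversing lever is over on the tighten side (above 0.65 rad) (value of joint pawl_lever above 0.65 rad), for 0.2 s.
2. the jaw has closed on the lid and presses it against the stop with more than 12 N, the lever still on the tighten side (contact force between each of jaw_rubber, stop and lid above 12 N and value of joint pawl_lever above 0.65 rad), for 0.2 s.
At the end, for the whole second after the job is handed in: the lid lies flat (within 0.1 rad) and at rest, clamped between jaw and V stop with more than 8 N on each, the reversing lever still on the tighten side (above 0.65 rad), everything let go (contact force between each of jaw_rubber, stop and lid above 8 N and value of joint pawl_lever above 0.65 rad and angle between lid's own z axis and vertical below 0.1 rad and linear speed of lid below 0.02 m/s); the robot touches nothing.
It fails at once if the lid is crushed: the jaw presses it with more than 55 N (contact force between jaw_rubber and lid above 55 N).
It fails at once if the reversing lever is forced: the fingers push its arm or tab with more than 20 N (contact force between the fingers and pawl_lever above 20 N).
It fails at once if a thing beside the vice is moved more than 30 mm (distance of any of hammer, tin, mug, collar from where it was at the start of the episode above 0.03 m).
It also fails if it takes over 72 s, if anything falls off the work surface, if the arm or the gripper's body presses on something with over 40 N, if the wrist force passes 120 N, or if a joint passes its speed limit or range.

## Working session

There is one attempt and no reset: what is moved stays moved. The work goes in short steps, each a Python script; the robot and the scene stay as the last script left them, time stands still between calls to the robot, and variables do not carry over. Pictures are saved under pics/ and viewed, about 8 in all and at most 12, crops included, and the job is handed in when it is done.

```bash
mkdir -p pics; ls; python3 - <<'E'
from station import r,vision
import cv2,numpy as np,pickle
for n in("top","side"):
    s=vision.snapshot(n);cv2.imwrite(f"pics/{n}0.png",s["pixels"]);pickle.dump(s,open(f"{n}0.pkl","wb"))
    print(n,s["mtx"],s["pose"])
st=r.get_state();print(st)
E
```

```text
pics
top [[397.85676291   0.         284.89372323]
 [  0.         397.85676291 202.54166111]
 [  0.           0.           1.        ]] [[-0.0220467  -0.99462602  0.10115843  0.48335049]
 [-0.99950077  0.0196375  -0.02475052  0.09318062]
 [ 0.02263101 -0.1016536  -0.99456241  0.92510901]
 [ 0.          0.          0.          1.        ]]
side [[422.57948709   0.         281.1275837 ]
 [  0.         422.57948709 214.95975263]
 [  0.           0.           1.        ]] [[-0.99827782 -0.03006644  0.05037267  0.52944481]
 [-0.05780582  0.65044953 -0.75734662  0.80072435]
 [-0.00999416 -0.75895416 -0.65106735  0.68646868]
 [ 0.          0.          0.          1.        ]]
{'time_s': 0.1, 'joints': array([ 1.28827735e+00,  9.17646645e-02,  1.23178117e+00,  3.07675575e-05,
        1.81983319e+00, -5.66796251e-02]), 'joint_velocities': array([-0.00034975, -0.0012237 , -0.00243657, -0.00041198, -0.00276875,
       -0.00056466]), 'joint_torque': array([ 2.82221845e-03, -4.60219359e+01, -4.19217968e+01, -4.71373733e-05,
        1.06130165e-02,  5.54213307e-05]), 'eef_pos': array([0.1342594 , 0.58450949, 0.23026641]), 'ee_rot': array([-1.04230949,  1.30911246,  1.0406251 ]), 'contact_force': array([ 0.8787348 ,  0.50884078, -0.53150616]), 'ft_torque': array([0.01410738, 0.01409964, 0.02428721]), 'finger_gap': 0.08547099590325105}
```

View pics/top0.png

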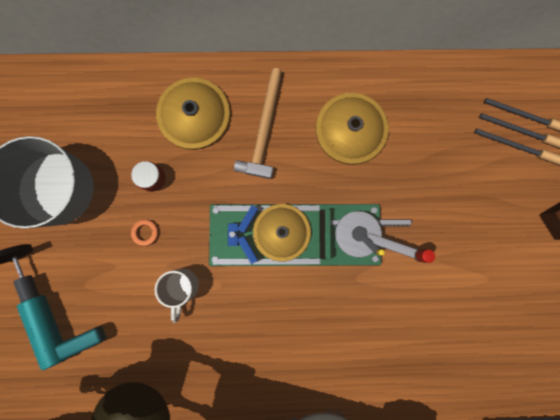

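Three lids are visible: (193,113), (351,128) and (282,232). The one in the vice at (282,232) is the smallest, so it is the one meant. I'll check that in an enlarged crop and measure.

```bash
cat > h.py <<'E'
import numpy as np,cv2,pickle
def ray(s,u,v,z,T=None):
    T=s["pose"] if T is None else T
    d=T[:3,:3]@np.linalg.solve(s["mtx"],[u,v,1.]);o=T[:3,3]
    return o+d*(z-o[2])/d[2]
def dep(s,u,v,T=None):
    T=s["pose"] if T is None else T
    return T[:3,:3]@(np.linalg.solve(s["mtx"],[u,v,1.])*s["range_z"][int(v),int(u)])+T[:3,3]
E
python3 - <<'E'
from h import *
s=pickle.load(open("top0.pkl","rb"));im=s["pixels"]
cv2.imwrite("pics/crop.png",cv2.resize(im[190:280,200:445],None,fx=3.2,fy=3.2,interpolation=cv2.INTER_CUBIC))
hsv=cv2.cvtColor(im,cv2.COLOR_BGR2HSV)
def blob(m,box):
    x0,y0,x1,y1=box;ys,xs=np.nonzero(m[y0:y1,x0:x1]);return xs.mean()+x0,ys.mean()+y0,len(xs)
y=blob(cv2.inRange(hsv,(25,180,150),(35,255,255)),(365,240,400,265));print("tab",y,ray(s,y[0],y[1],.095),dep(s,*y[:2]))
k=blob(cv2.inRange(hsv,(0,180,120),(6,255,255))|cv2.inRange(hsv,(174,180,120),(180,255,255)),(410,235,445,270));print("knob",k,ray(s,k[0],k[1],.11),dep(s,*k[:2]))
for n,u,v,z in(("head",358,234,.066),("c1",209,206,.02),("c2",381,205,.02),("c3",383,265,.02),("c4",210,267,.02)):print(n,ray(s,u,v,z),dep(s,u,v))
E
```

```text
tab (np.float64(380.5), np.float64(252.2), 10) [ 0.45991471 -0.1243146   0.095     ] [ 0.4601866  -0.12179126  0.10463075]
knob (np.float64(427.963768115942), np.float64(255.8913043478261), 138) [ 0.45063253 -0.2177986   0.11      ] [ 0.45095614 -0.21472271  0.11806224]
head [ 0.49923676 -0.08480886  0.066     ] [ 0.49900233 -0.08218225  0.07867795]
c1 [0.57091181 0.24353797 0.02      ] [0.57116011 0.24396434 0.01743336]
c2 [ 0.56536992 -0.15014088  0.02      ] [ 0.5670734  -0.15519446  0.00120164]
c3 [ 0.42893142 -0.1483146   0.02      ] [ 0.42786112 -0.15306428  0.00219849]
c4 [0.43357515 0.24168279 0.02      ] [0.43260514 0.24457676 0.0023615 ]
```

View pics/crop.png

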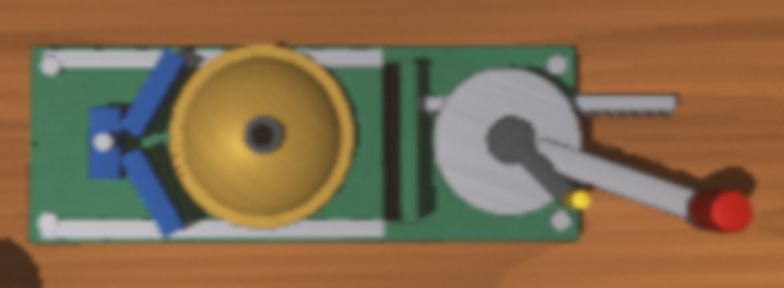

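View pics/side0.png

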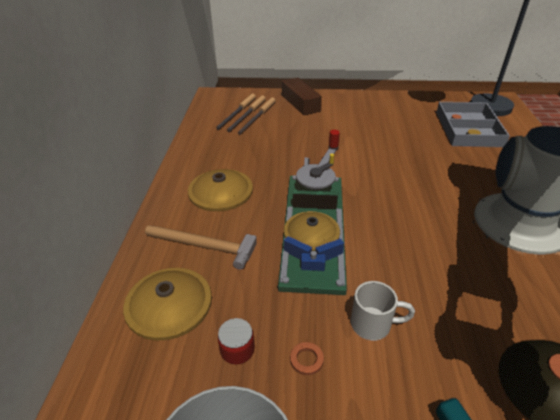

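The vice frame is consistent. The axis is at about (0.499,-0.085). The knob sits at radius 0.139 m and angle -0.35, and the tab at radius 0.054 m and angle -0.81, which is 0.45 clockwise of the bar (loosen). The lid gap is about 22 mm at the jaw, plus a smaller gap at the stop. Next I'll go above the tab and take a close look.

```bash
cat >> h.py <<'E'
from scipy.spatial.transform import Rotation as R
AX=np.array([.499,-.085]); SG=[1]
def pose(phi,rad,z,off=0.,yaw=None):
    """tool down, jaw direction tangential at phi; off = tangential offset"""
    yaw=phi if yaw is None else yaw
    p=AX+rad*np.array([np.sin(phi),-np.cos(phi)])+off*np.array([np.cos(phi),np.sin(phi)])
    zt=SG[0]*np.array([np.cos(yaw),np.sin(yaw),0]);xt=np.array([0,0,-1.])
    return np.r_[p,z],R.from_matrix(np.c_[xt,np.cross(zt,xt),zt]).as_rotvec()
E
python3 - <<'E'
from h import *
from station import r,vision
for sg in(1,-1):
    SG[0]=sg
    for phi,rad in((-.81,.055),(.2,.055),(-.6,.14),(0,.14),(.65,.14)):
        q=r.ik(*pose(phi,rad,.082));print(sg,phi,None if q is None else np.round(q,2))
E
```

```text
1 -0.81 [-0.33 -0.23  1.8  -0.    1.57  0.48]
1 0.2 [-0.33 -0.08  1.67 -0.    1.55 -0.53]
1 -0.6 [-0.52 -0.26  1.82 -0.    1.57  0.08]
1 0 [-0.49 -0.03  1.62  0.    1.55 -0.49]
1 0.65 [-0.38  0.15  1.43 -0.    1.56 -1.03]
-1 -0.81 None
-1 0.2 [-0.33 -0.08  1.67 -0.    1.55  2.61]
-1 -0.6 None
-1 0 None
-1 0.65 [-0.38  0.15  1.43  0.    1.56  2.11]
```

```bash
python3 - <<'E'
from h import *
from station import r,vision
r.move_ptp(*pose(-.5,.10,.25)); r.set_gripper(.032,20)
st=r.get_state();s=vision.snapshot("wrist")
T=np.eye(4);T[:3,:3]=R.from_rotvec(st["ee_rot"]).as_matrix();T[:3,3]=st["eef_pos"];s["pose"]=T@s["hand_eye"]
pickle.dump(s,open("w1.pkl","wb"));cv2.imwrite("pics/w1.png",s["pixels"])
print(st["time_s"],st["eef_pos"],st["contact_force"],st["finger_gap"])
E
```

```text
3.55 [ 0.45107424 -0.17274036  0.25000339] [-0.77932734 -0.06008088 -1.01177377] 0.03161357301916135
```

View pics/w1.png

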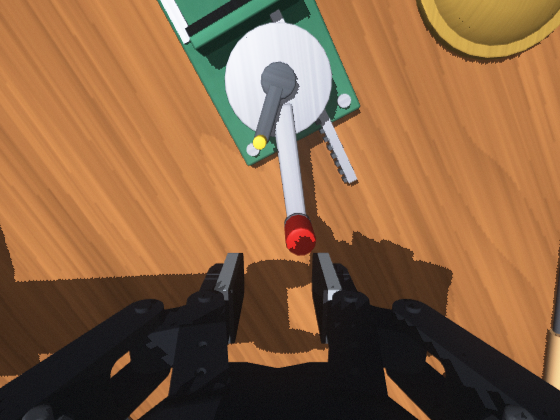

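The wrist view shows the knob top at about (300,242), the tab top at (260,143), the hub at (279,80) and the disc centre at (277,78).

```bash
python3 - <<'E'
from h import *
s=pickle.load(open("w1.pkl","rb"))
P={}
for n,u,v,z in(("knob",300,242,.117),("tab",260,143,.103),("hub",279,79,.079),("disc",278,78.5,.066)):
    P[n]=ray(s,u,v,z);print(n,P[n],dep(s,u,v))
for c in("hub","disc"):
  for n in("knob","tab"):
    d=P[n]-P[c];print(c,n,np.hypot(*d[:2]),np.arctan2(d[0],-d[1]))
E
```

```text
knob [ 0.45057459 -0.21594105  0.117     ] [ 0.45056503 -0.21597061  0.11692119]
tab [ 0.46071667 -0.12415876  0.103     ] [ 0.4607426  -0.12414581  0.10332261]
hub [ 0.50087226 -0.08474054  0.079     ] [ 0.50090326 -0.08468946  0.07842334]
disc [ 0.50096791 -0.08277053  0.066     ] [ 0.50021481 -0.0840918   0.08050612]
hub knob 0.14051132091379945 -0.3660840360585759
hub tab 0.05626960034910591 -0.7946643614303859
disc knob 0.14238635668452615 -0.3617586289167553
disc tab 0.05773342013227974 -0.7714720956437675
```

```bash
sed -i 's/^AX=.*;/AX=np.array([.5005,-.0848]);/' h.py; python3 - <<'E'
from h import *
from station import r,vision
p,o=pose(-.80,.056,.135)
r.move_ptp(p,o); f0=r.get_state()["contact_force"]
p[2]=.083; r.move_straight(p,velocity=.08)
print(r.get_state()["contact_force"]-f0)
for phi in np.arange(-.68,.26,.09):
    r.move_straight(*pose(phi,.056,.083),velocity=.05)
    st=r.get_state();F=st["contact_force"]-f0;print(round(phi,2),F.round(2),round(st["time_s"],2))
    if np.linalg.norm(F)>8:break
p=st["eef_pos"].copy();
# back off the pad, then lift
r.move_straight(*pose(phi-.13,.056,.083),velocity=.06)
q,o=pose(phi-.13,.056,.15);r.move_straight(q,velocity=.15)
r.move_ptp(*pose(-.5,.10,.25))
st=r.get_state();s=vision.snapshot("wrist")
T=np.eye(4);T[:3,:3]=R.from_rotvec(st["ee_rot"]).as_matrix();T[:3,3]=st["eef_pos"];s["pose"]=T@s["hand_eye"]
pickle.dump(s,open("w2.pkl","wb"));cv2.imwrite("pics/w2.png",s["pixels"]);print(st["time_s"])
E
```

```text
[-0.31229706  0.88591425 -0.68775562]
-0.68 [ 0.51  0.31 -0.32] 5.25
-0.59 [-0.72  0.24 -1.02] 5.5
-0.5 [-0.42  0.74  0.75] 5.75
-0.41 [-0.41  0.57  0.18] 6.0
-0.32 [-0.1   0.16  0.27] 6.25
-0.23 [-0.19  0.95  0.9 ] 6.5
-0.14 [-0.5   0.87 -0.38] 6.75
-0.05 [-0.23 -0.46  0.18] 7.0
0.04 [-0.15  1.67 -0.45] 7.25
0.13 [ 0.21  0.77 -1.71] 7.5
0.22 [0.82 0.1  0.08] 7.75
9.175
```

View pics/w2.png

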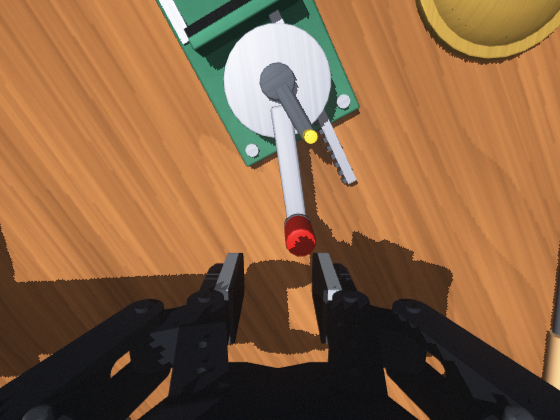

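```bash
cat >> h.py <<'E'
Z=.083; C=.057
def ft(r,f0,phi,n=5):
    a=[]
    for _ in range(n): a.append(r.get_state()["contact_force"]-f0); r.sleep(.02)
    F=np.mean(a,0); return -(F[0]*np.cos(phi)+F[1]*np.sin(phi)),F
def stroke(r,f0,knobs,v=.08,stop=6.8,n=5):
    """knobs: successive knob angles to push to (tightening)"""
    log=[];
    for k in knobs:
        r.move_straight(*pose(k+C,.140,Z),velocity=v)
        f,F=ft(r,f0,k+C,n); log.append((round(k,3),round(f,1)))
        if f>stop: break
    return k,f,log
def back(r,f0,k0,k1,v=.15):
    for k in np.linspace(k0+C,k1-C,8)[1:]:
        r.move_straight(*pose(k,.140,Z),velocity=v)
E
python3 - <<'E'
from h import *
from station import r,vision
s=pickle.load(open("w2.pkl","rb"));d=ray(s,311,136,.103)[:2]-AX;a=np.arctan2(d[0],-d[1]);print("tab",np.hypot(*d),a,"pawl",a+.362+.45)
k=ray(s,300,242,.117)[:2]-AX;print("knob",np.hypot(*k),np.arctan2(k[0],-k[1]))
r.set_gripper(.044)
r.move_ptp(*pose(-.362,.140,.16)); r.sleep(.2)
f0=np.mean([(r.sleep(.02),r.get_state()["contact_force"])[1] for _ in range(10)],0);np.save("f0.npy",f0)
p,o=pose(-.362,.140,Z);r.move_straight(p,velocity=.1);print("down",ft(r,f0,-.362))
for kk in(-.42,-.5,-.56): r.move_straight(*pose(kk-C,.14,Z),velocity=.1);print(kk,ft(r,f0,kk)[0])
k,f,log=stroke(r,f0,np.arange(-.5,.561,.0883));print(log)
st=r.get_state();print(st["time_s"],st["finger_gap"])
E
```

```text
tab 0.054940888848532744 0.04589628123319711 pawl 0.8578962812331972
knob 0.139424737985591 -0.3557226685530931
down (np.float64(0.1564377895723238), array([-0.17552711, -0.02178054,  0.06170992]))
-0.42 -0.658354459680554
-0.5 -0.4568654354679098
-0.56 0.1117587237870423
[(np.float64(-0.5), np.float64(1.3)), (np.float64(-0.412), np.float64(2.0)), (np.float64(-0.323), np.float64(2.1)), (np.float64(-0.235), np.float64(2.0)), (np.float64(-0.147), np.float64(1.7)), (np.float64(-0.059), np.float64(2.0)), (np.float64(0.03), np.float64(2.0)), (np.float64(0.118), np.float64(2.4)), (np.float64(0.206), np.float64(2.2)), (np.float64(0.295), np.float64(1.9)), (np.float64(0.383), np.float64(1.8)), (np.float64(0.471), np.float64(2.1)), (np.float64(0.56), np.float64(2.4))]
17.65 0.044238869913493684
```

```bash
python3 - <<'E'
from h import *
from station import r,vision
f0=np.load("f0.npy")
back(r,f0,.56,-.57)
print("back",ft(r,f0,-.6,3)[0])
out=[]
for k in np.arange(-.5,.561,.0883):
    phi=k+C; r.move_straight(*pose(phi,.140,Z),velocity=.06)
    t=[np.cos(phi),np.sin(phi)];a=[]
    for _ in range(6):
        F=r.get_state()["contact_force"]-f0;a.append(round(-float(F[:2]@t),1));r.sleep(.01)
    print(round(k,2),a)
    if np.mean(a)>5:break
s=vision.snapshot("top");cv2.imwrite("pics/t2.png",cv2.resize(s["pixels"][190:280,200:445],None,fx=3.2,fy=3.2,interpolation=cv2.INTER_CUBIC));print(r.get_state()["time_s"])
E
```

```text
back -1.4884332319093132
-0.5 [-0.3, 0.3, 0.4, -0.0, -0.3, 0.9]
-0.41 [0.8, 0.7, -0.8, -0.3, -0.1, 1.2]
-0.32 [1.9, 3.8, 2.8, 2.8, 3.0, 3.4]
-0.24 [3.2, 2.5, 2.0, 3.1, 2.8, 1.7]
-0.15 [3.0, 2.4, 2.9, 1.6, 2.3, 2.0]
-0.06 [3.9, 3.8, 3.5, 3.3, 2.8, 3.1]
0.03 [5.0, 4.7, 5.9, 4.4, 5.0, 5.1]
23.1
```

View pics/t2.png

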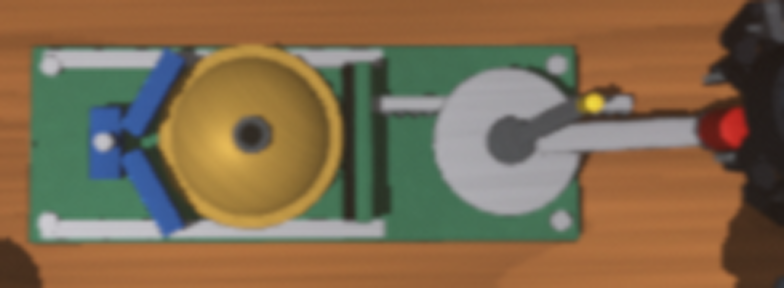

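The lid is pressed into the V, with the lid edge on both blue faces and the rubber on the rim. The static reading rose from about 2.3 N to 5 N. I'll take fine steps to confirm the slope of about 1 N per 5 mm.

```bash
python3 - <<'E'
from h import *
from station import r,vision
f0=np.load("f0.npy")
for k in (.044,.058):
    phi=k+C; r.move_straight(*pose(phi,.140,Z),velocity=.02)
    t=[np.cos(phi),np.sin(phi)];a=[]
    for _ in range(10):
        F=r.get_state()["contact_force"]-f0;a.append(-float(F[:2]@t));r.sleep(.01)
    print(k,np.mean(a),np.std(a))
    if np.mean(a)>6.5:break
E
```

```text
0.044 6.465111134522248 0.4768142895230144
0.058 6.752992890706753 0.4992714351975768
```

About 6.7 N against roughly 4 N nominal free is a ratio near 1.7, or about 20 N on the lid. I'll let go and check.

```bash
python3 - <<'E'
from h import *
from station import r,vision
f0=np.load("f0.npy")
r.move_straight(*pose(.06,.140,Z),velocity=.04)
print("centred",ft(r,f0,.06)[1])
p,o=pose(.06,.140,.17);r.move_straight(p,velocity=.1)
r.move_ptp(*pose(-.2,.15,.25))
st=r.get_state();s=vision.snapshot("wrist");w=s["pixels"]
t=vision.snapshot("top")["pixels"][190:280,200:445]
cv2.imwrite("pics/fin.png",np.vstack([cv2.resize(t,(560,206),interpolation=cv2.INTER_CUBIC),w[:330]]))
print(st["time_s"],ft(r,f0,0)[1])
E
```

```text
centred [-1.43878067 -1.15022511 -0.2345827 ]
25.6583 [ 0.00178979 -0.35087467 -0.53512878]
```

View pics/fin.png

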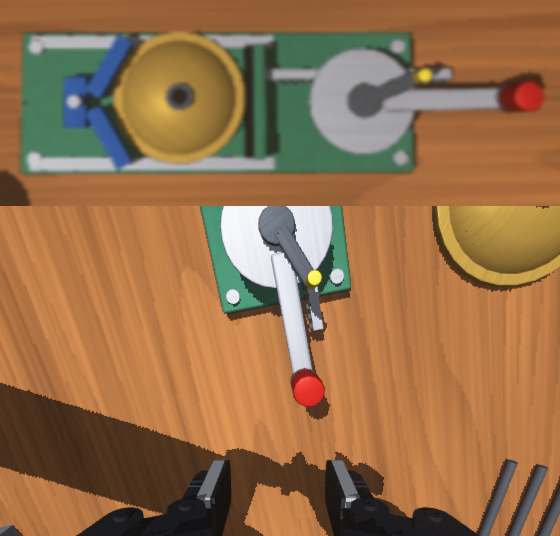

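```bash
python3 -c "
from station import r
print(r.close_job(), r.get_state()['time_s'])"
```

```text
the job is handed in; nothing more can be done
the job is handed in; nothing more can be done
```

The lid is clamped in the vice and I handed the job in at about 26 s of the 72 s allowed; the hand-in gave no verdict.

- **Lever:** I pushed the yellow lever gently over to the tighten side. The camera then put it at about 0.86 rad (0.65 needed), and the force on it stayed under about 2 N. The last picture shows it still there.
- **Tightening:** It took one full stroke of the handle, part of a second, and two small steps at the end. Pushback at the knob rose from about 2–2.8 N running free to 6.5 N, then 6.75 N.
- **Clamping force:** By your force table 6.75 N is about 19 N on the lid. My readings were taken just after each move stopped, so they may be up to 2 N low. That puts the clamp at 19 to 34 N at most, well under the 55 N that crushes the lid.
- **Release:** I moved off the knob and lifted clear. The force reading returned to about zero, so nothing is being touched.

**Checks that disagreed:**
- My free-running readings were lower than the 4 N you quote, because of the stops between moves. Against your 4 N the final ratio is about 1.7. Against my own free readings it is about 2.5–3, which would be above the range.
- The last top picture could not settle a gap of about 2 mm between rim and V, so the proof that the lid is seated is the rise in force.
- I did not measure the hammer, tin, mug or collar again at the end, but the arm never worked near them.

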